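Clamp a display module in a shuttle jig, crisscross

TASK

On the shuttle jig, hold the lock tab down and slide the shuttle to the left end of its travel (seen from the robot), then let the tab spring up so that it locks there. Then clamp the display module evenly with the four levers in crisscross order and two passes: push each lever about half way down, two diagonally opposite ones first and then the other two, and after that push each fully down in the same crisscross way. Leave everything else on the bench where it is.

Things in the scene. Friction and masses are not known exactly. Their poses are not given: they have to be found in the camera images.
- jig: fixed aluminium base of the shuttle jig, 240 (x) x 300 (y) x 12 mm. Origin on the bench; the base spans x -150 to +90 mm, y -150 to +150 mm of it. Its y axis is the direction in which the shuttle is to slide; z up. The steel comb of the lock runs along its near (-x) edge, tops 36 mm above the bench
- shuttle (a joint): travel of the shuttle (aluminium plate carrying the display module, the frame, the four levers and the lock tab) along the jig's +y: 0 at the start, 0.084 m at its end stop. It drags with about 1.5 N. A comb with a notch every 12 mm locks it in either direction unless the lock tab is held down
- tab_top (a point): middle of the upper face of the lock tab, a black plastic pad 34 (x) x 60 (y) mm at the middle of the shuttle's near side, 100 mm to -x of the middle of the module frame, 50 mm above the bench when up. A lip 10 mm high stands at each y end of the pad; the free length between the lips is 46 mm, so that shut fingers set down between them press the pad and push the lip. Moves with the pad and the shuttle
- tab (a joint): how far the lock tab is pressed down: 0 up, 0.010 m at its bottom stop. Spring, about 3 N at 0 and 6 N at the bottom. The shuttle is free while the tab is pressed by more than 0.005 m (aim at 0.0075); let go, the tab springs up and locks in a notch of the comb (there is one at the end stop)
- lever1 (a joint): clamp lever at the near-left (-x, +y) corner of the frame, diagonally opposite lever4. 0 = up (50 deg above level), 0.87 rad = down, level, at its stop; half way is about 0.43. Starts at 0 to 0.1. Stiff: it stays where it is left and takes about 4 to 6 N on the knob
- knob1 (a point): centre of the black ball knob, 18 mm across, at the end of lever1, 50 mm from the hinge. The hinge lies 60 mm above the bench, along the jig's x; the lever points out to the jig's +y and up, the knob at 50 mm x sin(0.87 - joint) above the hinge's height and 50 mm x cos(0.87 - joint) out from it. Hinges are 110 mm apart in x, 90 mm in y
- lever2 (a joint): clamp lever at the near-right (-x, -y) corner of the frame, diagonally opposite lever3. 0 = up (50 deg above level), 0.87 rad = down, level, at its stop; half way is about 0.43. Starts at 0 to 0.1. Stiff: it stays where it is left and takes about 4 to 6 N on the knob
- knob2 (a point): centre of the black ball knob, 18 mm across, at the end of lever2, 50 mm from the hinge. The hinge lies 60 mm above the bench, along the jig's x; the lever points out to the jig's -y and up, the knob at 50 mm x sin(0.87 - joint) above the hinge's height and 50 mm x cos(0.87 - joint) out from it. Hinges are 110 mm apart in x, 90 mm in y
- lever3 (a joint): clamp lever at the far-left (+x, +y) corner of the frame, diagonally opposite lever2. 0 = up (50 deg above level), 0.87 rad = down, level, at its stop; half way is about 0.43. Starts at 0 to 0.1. Stiff: it stays where it is left and takes about 4 to 6 N on the knob
- knob3 (a point): centre of the black ball knob, 18 mm across, at the end of lever3, 50 mm from the hinge. The hinge lies 60 mm above the bench, along the jig's x; the lever points out to the jig's +y and up, the knob at 50 mm x sin(0.87 - joint) above the hinge's height and 50 mm x cos(0.87 - joint) out from it. Hinges are 110 mm apart in x, 90 mm in y
- lever4 (a joint): clamp lever at the far-right (+x, -y) corner of the frame, diagonally opposite lever1. 0 = up (50 deg above level), 0.87 rad = down, level, at its stop; half way is about 0.43. Starts at 0 to 0.1. Stiff: it stays where it is left and takes about 4 to 6 N on the knob
- knob4 (a point): centre of the black ball knob, 18 mm across, at the end of lever4, 50 mm from the hinge. The hinge lies 60 mm above the bench, along the jig's x; the lever points out to the jig's -y and up, the knob at 50 mm x sin(0.87 - joint) above the hinge's height and 50 mm x cos(0.87 - joint) out from it. Hinges are 110 mm apart in x, 90 mm in y
- solder_reel: bystander, to be left alone: white reel of wire lying flat, 60 mm across, 26 mm high
- spare_module: bystander, to be left alone: spare display module lying flat: green board 112 x 40 mm, black bezel 12 mm high, shaft 22 mm high
- tweezers: bystander, to be left alone: steel tweezers lying flat, 120 mm long, 8 mm high
- screwdriver: bystander, to be left alone: screwdriver lying on the bench
- brush: bystander, to be left alone: brush lying on the bench, 160 mm long
- flux_bottle: bystander, to be left alone: small standing bottle, 40 mm across, 90 mm high
- parts_tray: bystander, to be left alone: open grey tray, 120 x 90 mm, 30 mm high

How it is judged (in metres and radians):
On the way, in this order (a step that is already met when the one before it is completed fails the run):
1. the shuttle is at its end stop (within 5 mm) with the lock tab up again, all levers still up (under 0.2 rad) (value of joint shuttle above 0.079 m and value of joint tab below 0.003 m and value of joint each of lever1, lever2, lever3, lever4 below 0.2 rad), for 0.2 s.
2. first pass, first diagonal: two opposite levers about half way down (0.22 to 0.66 rad), the other two still up (under 0.2) (((value of joint shuttle above 0.079 m and value of joint tab below 0.003 m and value of joint lever1 between 0.22 and 0.66 rad and value of joint lever4 between 0.22 and 0.66 rad and value of joint each of lever2, lever3 below 0.2 rad) or (value of joint shuttle above 0.079 m and value of joint tab below 0.003 m and value of joint lever2 between 0.22 and 0.66 rad and value of joint lever3 between 0.22 and 0.66 rad and value of joint each of lever1, lever4 below 0.2 rad))), for 0.1 s.
3. first pass complete: all four levers about half way down (0.22 to 0.66 rad) (value of joint shuttle above 0.079 m and value of joint tab below 0.003 m and value of joint lever1 between 0.22 and 0.66 rad and value of joint lever2 between 0.22 and 0.66 rad and value of joint lever3 between 0.22 and 0.66 rad and value of joint lever4 between 0.22 and 0.66 rad), for 0.1 s.
4. second pass, first diagonal: two opposite levers fully down (over 0.79 rad), the other two still about half way (0.22 to 0.66) (((value of joint shuttle above 0.079 m and value of joint tab below 0.003 m and value of joint each of lever1, lever4 above 0.79 rad and value of joint lever2 between 0.22 and 0.66 rad and value of joint lever3 between 0.22 and 0.66 rad) or (value of joint shuttle above 0.079 m and value of joint tab below 0.003 m and value of joint each of lever2, lever3 above 0.79 rad and value of joint lever1 between 0.22 and 0.66 rad and value of joint lever4 between 0.22 and 0.66 rad))), for 0.1 s.
5. all four levers fully down (over 0.79 rad) (value of joint shuttle above 0.079 m and value of joint tab below 0.003 m and value of joint each of lever1, lever2, lever3, lever4 above 0.79 rad), for 0.1 s.
At the end, for the whole second after the job is handed in: The shuttle stands at its end stop (joint over 0.079 m) with the lock tab up (under 0.003 m), and all four levers are fully down (over 0.79 rad) and at rest (all of step 5 and velocity of joint each of lever1, lever2, lever3, lever4 below 0.05 rad/s); the robot touches nothing.
It fails at once if a bystander (solder reel, spare module, tweezers, screwdriver, brush, flux bottle, parts tray) is moved by more than 40 mm (distance of any of solder_reel, spare_module, tweezers, screwdriver, brush, flux_bottle, parts_tray from where it was at the start of the episode above 0.04 m).
It also fails if it takes over 64 s, if anything falls off the work surface, if the arm or the gripper's body presses on something with over 40 N, if the wrist force passes 120 N, or if a joint passes its speed limit or range.

ROBOT

A 7-joint arm with a two-finger parallel gripper is mounted at the origin on the work surface. World frame = base frame: x ahead of the robot, y to its left, z up, the work surface at z = 0. Lengths are in m, angles in degrees, forces in N, time in s.
With the tool pointing down it reaches from about 0.375 to 0.925 m from the base axis. Payload 3.1 kg.
Tool frame: the origin (TCP) lies on the mounting face of the last link; the fingertips stand 173 mm ahead of it and the grasp point (between the pads) lies 155 mm ahead of it; z points along the fingers, x is the direction in which the jaws open and shut, and the axes are right-handed (so a half turn about z gives the same grasp; the last joint's range is limited). The gripper opens to 85 mm and grips with 20 to 120 N. Pads are 22 mm wide; open, the fingers measure 114 mm over their backs; the gripper's body (76 mm by 85 mm) begins 54 mm behind the grasp point. The pads swing forward as they close: fully open they stand 13 mm farther back than shut.
Start: joints at [-73.9, 21.939, 2.515, 91.553, -1.026, 66.532, -2.859], TCP at [0.24, 0.604, 0.405] pointing down, gripper open.
Joint ranges: [-149.38, 149.38], [-23.57, 123.04], [-84.95, 90], [0, 143.3], [-89.99, 269.99], [3.08, 112.72], [-163.45, 163.45]. Speed limits (degrees/s): [159.86, 159.86, 180, 180, 180, 180, 180].

INTERFACE

Orientations are given as a 3x3 rotation matrix whose columns are the frame's x, y, z axes.
In Python, from station import r gives the robot as it stands.
- The arm moves only by the tool drive_tool, never from a script. Its argument "steps" is a list of rows, each a list of 7 numbers: the shift along the tool's x, y, z in m, then the turn, a rotation vector about the tool's x, y, z in degrees, then the finger opening in m, from 0 to 0.0854. In form: [[x, y, z, rx, ry, rz, jaw], ...]. A call has 1 to 12 rows; each row shifts and turns the commanded pose from where the row before left it, along the tool's axes as they then stand; what a row does not reach is not made up. A row lasts 1/10 s, in which the tool goes at most 50 mm and 8.59 degrees, less where a joint would pass 70% of its speed; a pose out of reach is approached as far as the arm can. A call with a gripper value outside its range is refused whole. The fingers move at their own pace and stop on an object; "force" is the grip in N (left out, the last holds). Time passes only in rows, so rows that do not move let the fingers close. It gives the time, the measured TCP pose, the force and the opening at its end, in the units of the state.
- r.state(): the state, without advancing time (a new reading comes with each control period).
- r.camera(name): name is "side" or "top" or "wrist"; returns the picture (384x512x3 uint8, red, green, blue); there is no depth.
- r.get_calibration(name): a dict with "fovy" (degrees; the focal length in pixels is half the picture's height over the tangent of half this angle, whatever the lens; pixels are square), "cx", "cy" (the principal point, pixels), "D" ([k1, k2, p1, p2, k3] as OpenCV has them; the pictures are not rectified), "R" (3x3) and "t" (3): a world point X has camera coordinates R X + t; the wrist camera has in their place "hand_eye" (4x4, takes a point from camera to tool coordinates, whose origin is the TCP and whose axes are the tool frame's). Camera axes: x right, y down, z forward; pixel columns grow to the right and rows downward; lengths in m; the calibration is good to about 2 mm. A picture is of the moment at which its call begins: read the wrist's pose just before it. get_calibration takes no time and is no camera call.
- r.close_job(): hands the job in, once; it reports no verdict.
The state is a dict: "time": time; "joint_positions": joint angles; "dq": joint speeds; "joint_torque": joint torques, N m; "position": TCP position; "orientation": TCP orientation; "contact_force": force on the tool from outside, world axes, zero at the start; "torque": the same for the moment, N m; "gripper_width": opening from 0.0 (shut) to 1.0 (fully open).
Only numpy, scipy, OpenCV 4.12 (cv2) and the standard library are available. Lean on these libraries where they do the work, as an engineer would, in place of code of your own. Each camera call takes 0.05 s, during which the arm holds its last target.

## Working session

There is one attempt and no reset: what is moved stays moved. The work goes in short steps, Python scripts to look and compute and a tool call to move; the robot and the scene stay as the last step left them, time stands still between calls to the robot, and variables do not carry over. Pictures are saved under pics/ and viewed, and the job is handed in when it is done.

Besides the shell and the picture viewer there is one more tool, called after "Call:" as name(argument=value, ...), one argument or row to a line, values as JSON. drive_tool: Moves the arm, as the interface text tells. Its arguments: {"type":"object","properties":{"steps":{"type":"array"},"force":{"type":"number"}},"required":["steps"]}

```bash
mkdir -p pics; ls
cat > h.py <<'E'
import numpy as np, cv2
from station import r
def save(n,f): 
    im=r.camera(n); cv2.imwrite(f'pics/{f}.png',im[:,:,::-1]); return im
E
python3 - <<'E'
from h import *
s=r.state(); print(s)
save('top','top0'); save('side','side0')
for n in('top','side','wrist'): print(n,r.get_calibration(n))
E
```

```text
pics
{'time': 0.0, 'joint_positions': array([-73.9003544 ,  21.99247481,   2.51235521,  91.64886208,
        -1.02555848,  66.53047465,  -2.85888342]), 'dq': array([ 0.05062727,  0.06375799,  0.05431513, -0.02068307, -0.0286066 ,
        0.01676485, -0.02709715]), 'joint_torque': array([-4.73187629e-04, -4.33462250e+01,  1.02436189e+00, -2.49512243e+01,
        1.05935766e-02,  1.12296932e-02, -7.83135221e-06]), 'position': array([0.24018044, 0.60347766, 0.40328266]), 'orientation': array([[ 3.69732800e-01,  9.29137759e-01, -8.26025830e-04],
       [ 9.29134483e-01, -3.69733693e-01, -2.47160851e-03],
       [-2.60187438e-03,  1.46345653e-04, -9.99996604e-01]]), 'contact_force': array([0.1016177 , 0.36194978, 0.71596054]), 'torque': array([ 0.08267886, -0.01527892, -0.01949692]), 'gripper_width': 0.9974480667868082}
top {'fovy': 46.516291054413344, 'cx': 248.4816791407332, 'cy': 186.44113780272852, 'D': array([-0.01002698,  0.        ,  0.        ,  0.        ,  0.        ]), 'R': array([[ 3.60971238e-03, -9.99726607e-01, -2.31015593e-02],
       [-9.81081711e-01,  9.31105686e-04, -1.
[... 308 characters left out ...]
7 , -0.38845371,  0.01823981],
       [-0.17703915, -0.46071731, -0.8697107 ],
       [ 0.34624575,  0.79802461, -0.4932247 ]]), 't': array([-0.53842886,  0.16051634,  1.09070982])}
wrist {'fovy': 71.91336200379703, 'cx': 260.24935757579607, 'cy': 190.81035655779223, 'D': array([-0.02375539,  0.        ,  0.        ,  0.        ,  0.        ]), 'hand_eye': array([[ 9.99999934e-01, -3.59497359e-04, -4.54755108e-05,
        -4.37267578e-04],
       [ 3.58886130e-04,  9.65235683e-01,  2.61380849e-01,
        -6.61143221e-02],
       [-5.00711392e-05, -2.61380848e-01,  9.65235748e-01,
         3.01620234e-02],
       [ 0.00000000e+00,  0.00000000e+00,  0.00000000e+00,
         1.00000000e+00]])}
```

View pics/top0.png

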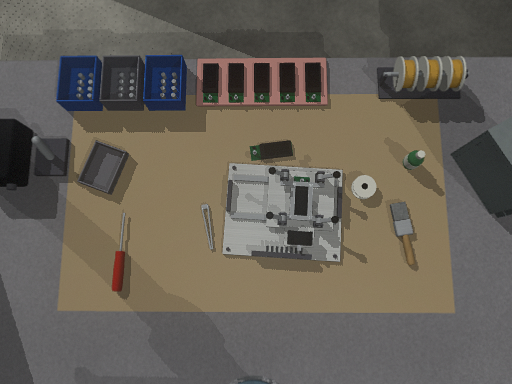

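View pics/side0.png

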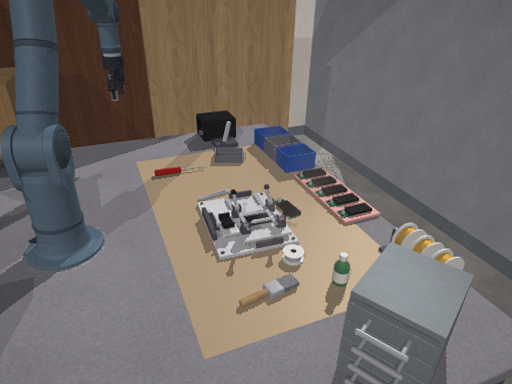

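```bash
cat >> h.py <<'E'
def cal(n,state=None):
    c=r.get_calibration(n); f=192/np.tan(np.radians(c['fovy'])/2)
    K=np.array([[f,0,c['cx']],[0,f,c['cy']],[0,0,1]])
    if n=='wrist':
        T=np.eye(4); T[:3,:3]=state['orientation']; T[:3,3]=state['position']
        W=np.linalg.inv(T@c['hand_eye']); return K,c['D'],W[:3,:3],W[:3,3]
    return K,c['D'],np.array(c['R']),np.array(c['t'])
def plane(C,uv,z):
    K,D,R,t=C
    p=cv2.undistortPoints(np.array(uv,float).reshape(-1,1,2),K,D)[:,0]
    d=np.c_[p,np.ones(len(p))]@R; o=-R.T@t
    return o+d*((z-o[2])/d[:,2])[:,None]
def proj(C,P):
    K,D,R,t=C
    return cv2.projectPoints(np.array(P,float).reshape(-1,1,3),cv2.Rodrigues(R)[0],t,K,D)[0][:,0]
E
python3 - <<'E'
from h import *
im=cv2.imread('pics/top0.png')
cv2.imwrite('pics/top0z.png',cv2.resize(im[145:280,210:360],None,fx=5,fy=4.4*5/4.4 if 0 else 4.4,interpolation=cv2.INTER_CUBIC)[:600])
C=cal('top')
print(plane(C,[(229,163),(344,168),(340,262),(222,255)],.012).round(3))
E
```

```text
[[ 0.64   0.066  0.012]
 [ 0.626 -0.237  0.012]
 [ 0.382 -0.218  0.012]
 [ 0.399  0.08   0.012]]
```

View pics/top0z.png

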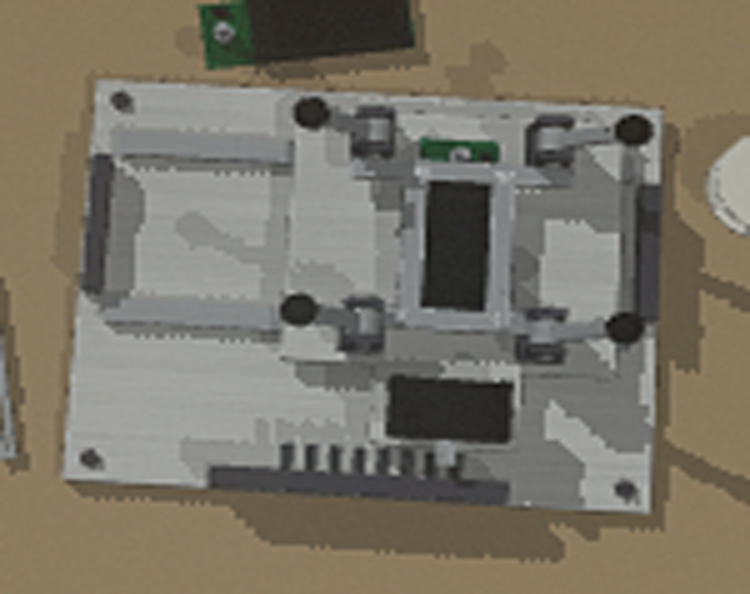

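Call:
drive_tool(
  steps=[
    [-0.037, 0.028, 0, 0, 0, 0, 0],
    [-0.037, 0.028, 0, 0, 0, 0, 0],
    [-0.037, 0.028, 0, 0, 0, 0, 0],
    [-0.037, 0.028, 0, 0, 0, 0, 0],
    [-0.037, 0.028, 0, 0, 0, 0, 0],
    [-0.037, 0.028, 0, 0, 0, 0, 0],
    [-0.037, 0.028, 0, 0, 0, 0, 0],
    [-0.037, 0.028, 0, 0, 0, 0, 0],
    [-0.037, 0.028, 0, 0, 0, 0, 0],
    [-0.037, 0.028, 0, 0, 0, 0, 0],
    [-0.037, 0.028, 0, 0, 0, 0, 0],
    [-0.037, 0.028, 0, 0, 0, 0, 0],
  ],
)

```text
time: 1.3
position: [0.3881, 0.0651, 0.4044]
orientation: [[0.37, 0.929, -0.0], [0.929, -0.37, 0.001], [0.0, -0.0, -1.0]]
contact_force: [1.3, 1.1, -0.8]
gripper_width: -0.0
```

Call:
drive_tool(
  steps=[
    [-0.037, 0.028, 0, 0, 0, 0, 0],
    [-0.037, 0.028, 0, 0, 0, 0, 0],
    [-0.037, 0.028, 0, 0, 0, 0, 0],
    [0, 0, 0, 0, 0, -6.1, 0],
    [0, 0, 0, 0, 0, -6.1, 0],
    [0, 0, 0, 0, 0, -6.1, 0],
    [0, 0, 0, 0, 0, 0, 0],
    [0, 0, 0, 0, 0, 0, 0],
  ],
)

```text
time: 2.1
position: [0.4251, -0.067, 0.4044]
orientation: [[0.061, 0.998, -0.001], [0.998, -0.061, 0.0], [0.0, -0.001, -1.0]]
contact_force: [-0.3, 0.9, -0.1]
gripper_width: 0.0
```

Run:
```python
from h import *
import pickle
s=r.state(); print(s); save('wrist','w1'); pickle.dump(s,open('s1.pkl','wb'))
im=cv2.imread('pics/w1.png'); cv2.imwrite('pics/w1z.png',cv2.resize(im,(800,600),interpolation=cv2.INTER_CUBIC))
```

```text
{'time': 2.1, 'joint_positions': array([-39.73199687,  -5.64569698,  41.79966087, 121.73766748,
         4.23478015,  62.57588699,  86.45481255]), 'dq': array([ 0.0610503 ,  0.03287141, -0.21340263, -0.08730561, -0.02104959,
       -0.05668114,  0.25634407]), 'joint_torque': array([ 3.56468162e-02, -1.27363569e+01, -1.56831488e+00, -2.41135311e+01,
        1.63399946e-02,  4.03223108e-03,  2.08035798e-02]), 'position': array([ 0.42513471, -0.06697486,  0.40441206]), 'orientation': array([[ 6.13787419e-02,  9.98114366e-01, -6.02385511e-04],
       [ 9.98114548e-01, -6.13787253e-02,  4.59694887e-05],
       [ 8.90915227e-06, -6.04071291e-04, -9.99999818e-01]]), 'contact_force': array([-0.33768021,  0.88378769, -0.11744367]), 'torque': array([ 0.08411678, -0.04810659, -0.01104734]), 'gripper_width': 0.0001750720405448911}
```

View pics/w1z.png

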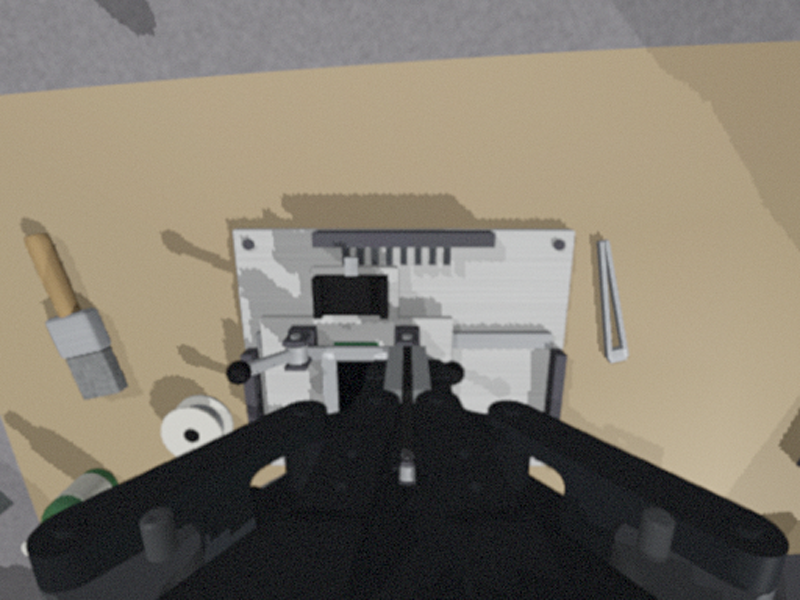

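Run:
```python
from h import *
import pickle
s=pickle.load(open('s1.pkl','rb')); C=cal('wrist',s)
k=1.5625
print('corners',plane(C,np.array([(234,230),(573,230)])/k,.012).round(4))
im=cv2.imread('pics/w1.png'); g=im.max(2)
m=np.zeros_like(g); m[165:212,192:256]=(g[165:212,192:256]<45)
n,l,st,c=cv2.connectedComponentsWithStats(m)
for i in range(1,n):
  if st[i][4]>100:
    cn=cv2.findContours((l==i).astype(np.uint8),0,1)[0][0]; rc=cv2.minAreaRect(cn); b=cv2.boxPoints(rc)
    print(st[i],rc); P=plane(C,b,.05); print(P.round(4),P.mean(0), plane(C,[c[i]],.05))
for z in (.098,.095): print('knobs',plane(C,np.array([(453,373),(238,372)])/k,z).round(4))
T=cal('top'); im=cv2.imread('pics/top0.png').max(2)
print('top knobs',plane(T,[(210+312/5,145+112/4.4),(210+633/5,145+130/4.4),(210+300/5,145+310/4.4),(210+625/5,145+327/4.4)],.097).round(4))
print('top pad',plane(T,[(210+450/5,145+409/4.4)],.05).round(4))
```

```text
corners [[ 0.3859 -0.2159  0.012 ]
 [ 0.4041  0.0793  0.012 ]]
[ 200  176   48   27 1126] ((223.5, 189.0), (47.0, 26.0), 0.0)
[[ 0.4565 -0.1469  0.05  ]
 [ 0.4226 -0.1428  0.05  ]
 [ 0.4262 -0.0841  0.05  ]
 [ 0.4602 -0.0866  0.05  ]] [ 0.44138842 -0.11509219  0.05      ] [[ 0.44089479 -0.11471678  0.05      ]]
knobs [[ 0.4919 -0.0377  0.098 ]
 [ 0.4817 -0.1943  0.098 ]]
knobs [[ 0.4934 -0.0374  0.095 ]
 [ 0.483  -0.1958  0.095 ]]
top knobs [[ 0.5998 -0.0466  0.097 ]
 [ 0.5894 -0.2022  0.097 ]
 [ 0.4893 -0.0401  0.097 ]
 [ 0.4802 -0.1947  0.097 ]]
top pad [[ 0.4396 -0.115   0.05  ]]
```

Call:
drive_tool(
  steps=[
    [-0.023, 0.009, 0.01, 0, 0, 0, 0],
    [-0.024, 0.01, 0.02, 0, 0, 0, 0],
    [0, 0, 0.035, 0, 0, 0, 0],
    [0, 0, 0.035, 0, 0, 0, 0],
    [0, 0, 0.035, 0, 0, 0, 0],
    [0, 0, 0.035, 0, 0, 0, 0],
    [0, 0, 0, 0, 0, 0, 0],
    [0, 0, 0, 0, 0, 0, 0],
  ],
)

```text
time: 2.95
position: [0.4415, -0.1152, 0.2347]
orientation: [[0.06, 0.998, -0.002], [0.998, -0.06, -0.001], [-0.001, -0.002, -1.0]]
contact_force: [0.8, 0.1, 0.9]
gripper_width: 0.003
```

Run:
```python
from h import *
print(r.state()['position'],r.state()['contact_force'])
im=save('wrist','w2'); cv2.imwrite('pics/w2z.png',cv2.resize(im[:,:,::-1],(800,600)))
im=save('side','s2'); cv2.imwrite('pics/s2z.png',cv2.resize(im[150:290,170:330,::-1],(800,700))[:600])
```

```text
[ 0.44147915 -0.11518021  0.23467339] [0.76700485 0.10367311 0.93382955]
```

View pics/w2z.png

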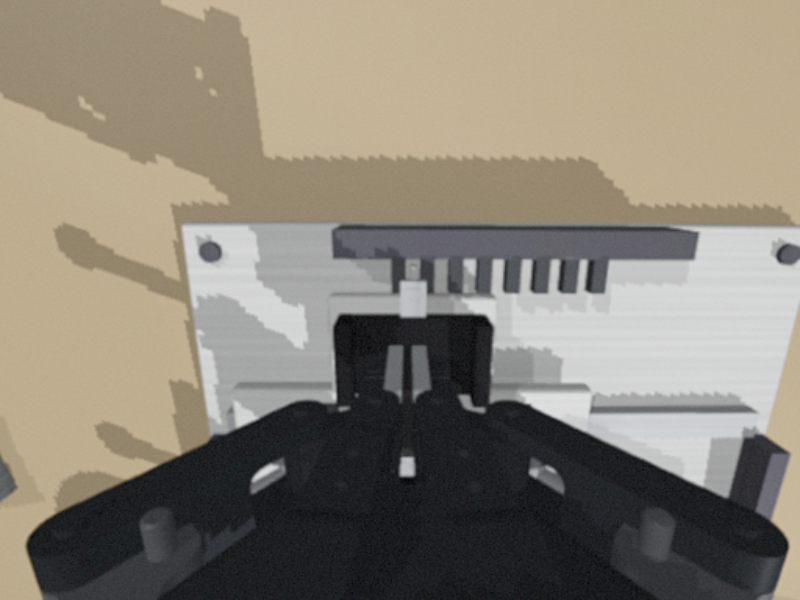

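View pics/s2z.png

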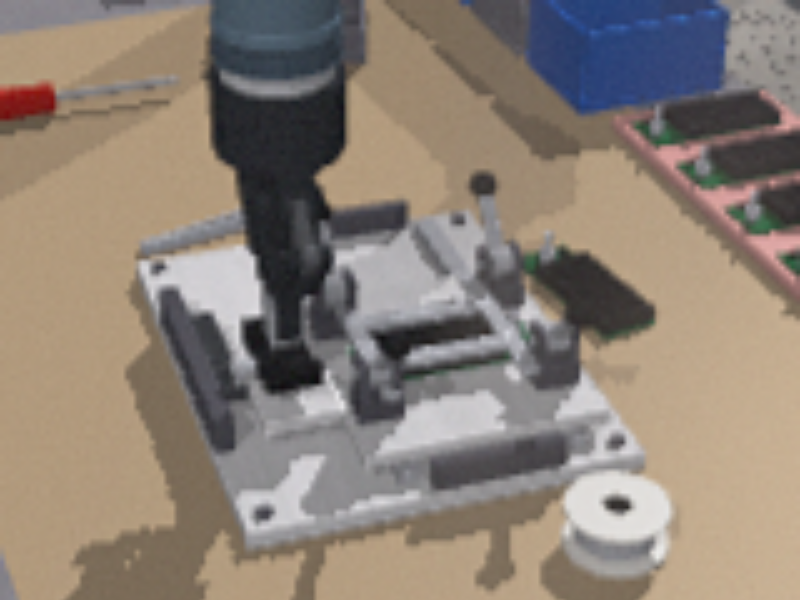

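Call:
drive_tool(
  steps=[
    [0, 0, 0.008, 0, 0, 0, 0],
    [0, 0, 0.006, 0, 0, 0, 0],
    [0, 0, 0.005, 0, 0, 0, 0],
    [0, 0, 0, 0, 0, 0, 0],
    [0, 0, 0, 0, 0, 0, 0],
  ],
)

```text
time: 3.55
position: [0.4428, -0.1149, 0.2164]
orientation: [[0.059, 0.998, 0.003], [0.998, -0.059, 0.0], [0.0, 0.003, -1.0]]
contact_force: [2.5, 1.5, 5.0]
gripper_width: -0.0
```

Call:
drive_tool(
  steps=[
    [0.005, 0, 0.001, 0, 0, 0, 0],
    [0.005, 0, 0, 0, 0, 0, 0],
    [0.005, 0, 0, 0, 0, 0, 0],
    [0.006, 0, 0, 0, 0, 0, 0],
    [0.008, 0, 0, 0, 0, 0, 0],
    [0.008, 0, 0, 0, 0, 0, 0],
    [0.008, 0, 0, 0, 0, 0, 0],
    [0.008, 0, 0, 0, 0, 0, 0],
    [0.008, 0, 0, 0, 0, 0, 0],
    [0, 0, 0, 0, 0, 0, 0],
  ],
)

```text
time: 4.55
position: [0.4465, -0.0532, 0.2154]
orientation: [[0.058, 0.998, 0.003], [0.998, -0.058, 0.0], [0.0, 0.003, -1.0]]
contact_force: [2.3, 0.7, 4.5]
gripper_width: -0.001
```

Run:
```python
from h import *
im=save('wrist','w3'); cv2.imwrite('pics/w3z.png',cv2.resize(im[:,:,::-1],(800,600)))
```

```text
(no output)
```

View pics/w3z.png

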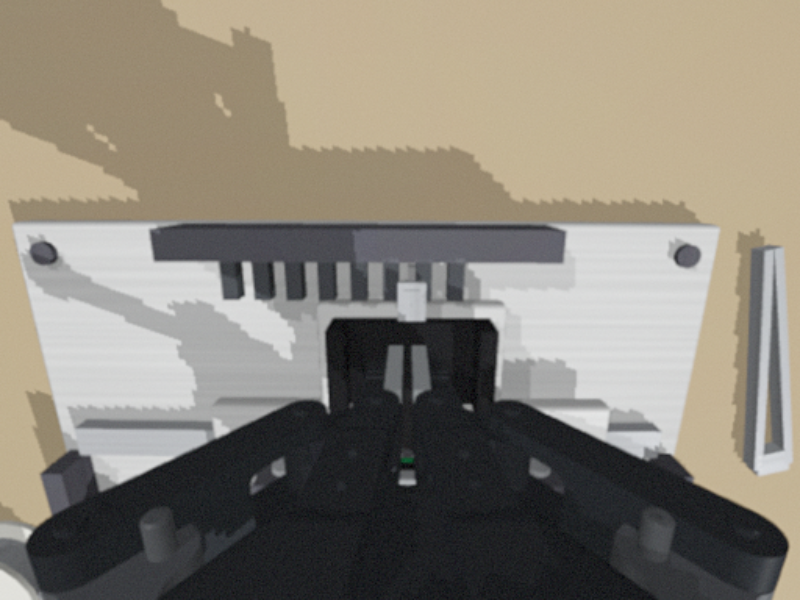

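Call:
drive_tool(
  steps=[
    [0.008, 0, 0, 0, 0, 0, 0],
    [0.008, 0, 0, 0, 0, 0, 0],
    [0.005, 0, 0, 0, 0, 0, 0],
    [0.004, 0, 0, 0, 0, 0, 0],
    [0.004, 0, 0, 0, 0, 0, 0],
    [0.004, 0, 0, 0, 0, 0, 0],
    [0.004, 0, 0, 0, 0, 0, 0],
    [0, 0, 0, 0, 0, 0, 0],
  ],
)

```text
time: 5.4
position: [0.4469, -0.0185, 0.2147]
orientation: [[0.06, 0.998, -0.001], [0.998, -0.06, -0.002], [-0.002, -0.001, -1.0]]
contact_force: [-0.2, -4.4, 5.5]
gripper_width: 0.002
```

Run:
```python
from h import *
im=save('wrist','w4'); cv2.imwrite('pics/w4z.png',cv2.resize(im[:,:,::-1],(800,600)))
```

```text
(no output)
```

View pics/w4z.png

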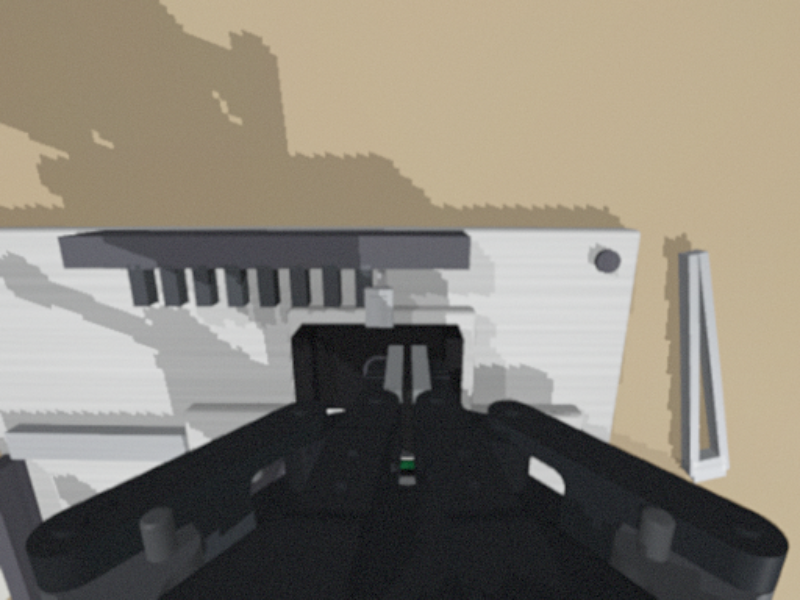

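Call:
drive_tool(
  steps=[
    [0.003, 0, 0, 0, 0, 0, 0],
    [0.003, 0, 0, 0, 0, 0, 0],
    [0, 0, 0, 0, 0, 0, 0],
    [0, 0, -0.005, 0, 0, 0, 0],
    [0, 0, -0.005, 0, 0, 0, 0],
    [0, 0, -0.015, 0, 0, 0, 0],
    [0, 0, -0.04, 0, 0, 0, 0],
    [0, 0, -0.04, 0, 0, 0, 0],
    [0, -0.02, -0.04, 0, 0, 0, 0],
    [0, -0.04, -0.02, 0, 0, 0, 0],
    [0, -0.03, 0, 0, 0, 0, 0],
    [0, 0, 0, 0, 0, 0, 0],
  ],
)

```text
time: 6.65
position: [0.3534, -0.006, 0.378]
orientation: [[0.056, 0.998, -0.005], [0.998, -0.056, 0.003], [0.003, -0.006, -1.0]]
contact_force: [0.1, 1.3, 0.7]
gripper_width: 0.0
```

Run:
```python
from h import *
import pickle
s=r.state(); print(s['position']); pickle.dump(s,open('s5.pkl','wb'))
im=save('wrist','w5'); cv2.imwrite('pics/w5z.png',cv2.resize(im[:,:,::-1],(800,600)))
im=save('top','t5'); cv2.imwrite('pics/t5z.png',cv2.resize(im[145:280,210:360,::-1],(750,594)))
```

```text
[ 0.3534193  -0.00596463  0.37797891]
```

View pics/w5z.png

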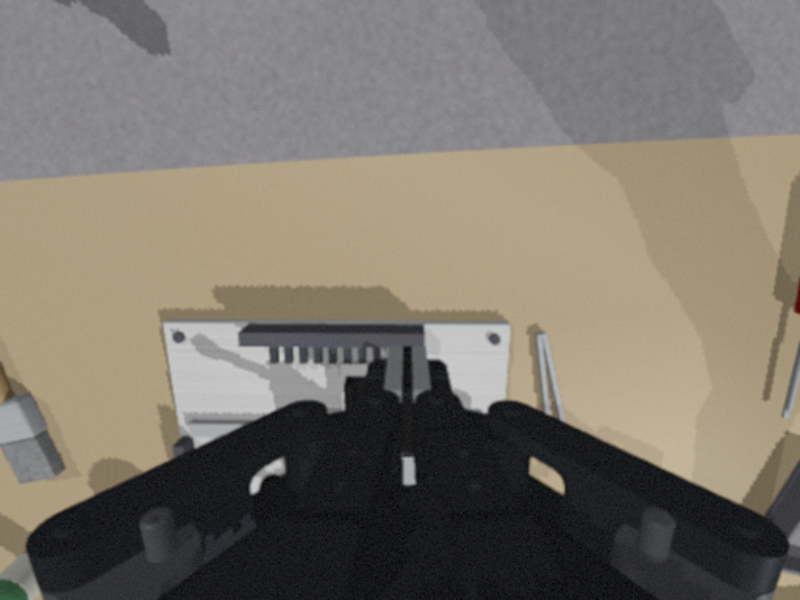

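View pics/t5z.png

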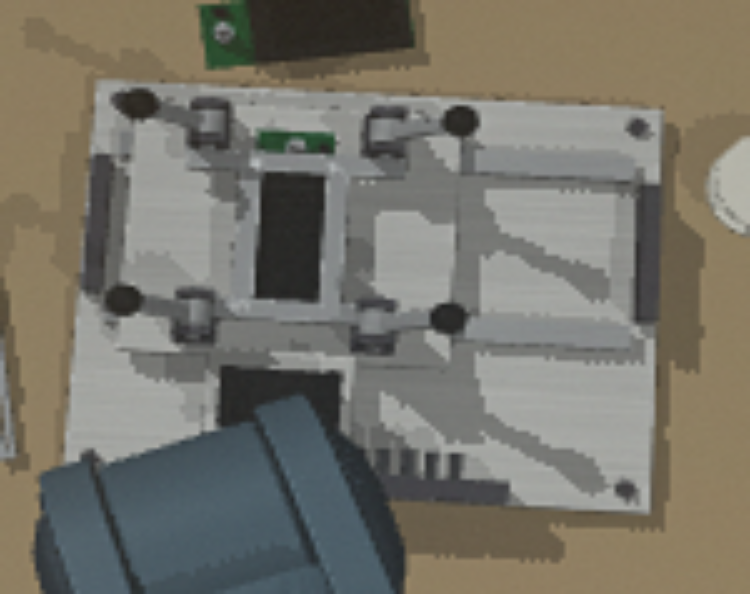

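Run:
```python
from h import *
T=cal('top')
a=[(312,112),(633,130),(300,310),(625,327)]; b=[(135,103),(460,120),(122,300),(448,319)]
f=lambda q:plane(T,[(210+x/5,145+y/4.4) for x,y in q],.097)
A,B=f(a),f(b); print(B.round(4)); print((B-A).round(4), np.linalg.norm(B-A,axis=1))
pad=np.array([.4411,-.115]); jy=np.array([.0615,.998]); jx=np.array([.998,-.0615])
m=pad+jx*.1+jy*.084; print('module',m)
for n,sx,sy in((1,-1,1),(2,-1,-1),(3,1,1),(4,1,-1)):
    h=m+jx*sx*.055+jy*sy*.045
    print(n,'hinge',h.round(4),'knob up',(h+jy*sy*.033).round(4),'half',(h+jy*sy*.045).round(4),'down',(h+jy*sy*.050).round(4))
```

```text
[[ 0.6051  0.0399  0.097 ]
 [ 0.5952 -0.1185  0.097 ]
 [ 0.4948  0.0452  0.097 ]
 [ 0.4845 -0.1107  0.097 ]]
[[0.0053 0.0865 0.    ]
 [0.0058 0.0837 0.    ]
 [0.0054 0.0853 0.    ]
 [0.0043 0.084  0.    ]] [0.08663096 0.08389576 0.08545792 0.08413123]
module [ 0.546066 -0.037318]
1 hinge [0.4939 0.011 ] knob up [0.496  0.0439] half [0.4967 0.0559] down [0.497  0.0609]
2 hinge [ 0.4884 -0.0788] knob up [ 0.4864 -0.1118] half [ 0.4856 -0.1238] down [ 0.4853 -0.1287]
3 hinge [0.6037 0.0042] knob up [0.6058 0.0371] half [0.6065 0.0491] down [0.6068 0.0541]
4 hinge [ 0.5982 -0.0856] knob up [ 0.5962 -0.1185] half [ 0.5954 -0.1305] down [ 0.5951 -0.1355]
```

Call:
drive_tool(
  steps=[
    [0.015, 0.035, 0, 0, 0, 0, 0],
    [0.015, 0.035, 0, 0, 0, 0, 0],
    [0.015, 0.035, 0, 0, 0, 0, 0],
    [0.015, 0.034, 0.01, 0, 0, 0, 0],
    [0, 0, 0.04, 0, 0, 0, 0],
    [0, 0, 0.038, 0, 0, 0, 0],
    [0, 0, 0, 0, 0, 0, 0],
    [0, 0, 0, 0, 0, 0, 0],
  ],
)

```text
time: 7.55
position: [0.5003, 0.0453, 0.2907]
orientation: [[0.06, 0.998, -0.003], [0.998, -0.06, -0.004], [-0.004, -0.003, -1.0]]
contact_force: [-0.2, -0.1, 0.9]
gripper_width: 0.004
```

Run:
```python
from h import *
im=save('side','s6'); cv2.imwrite('pics/s6z.png',cv2.resize(im[150:270,170:330,::-1],(800,600)))
im=save('wrist','w6'); cv2.imwrite('pics/w6z.png',cv2.resize(im[:,:,::-1],(800,600)))
```

```text
(no output)
```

View pics/s6z.png

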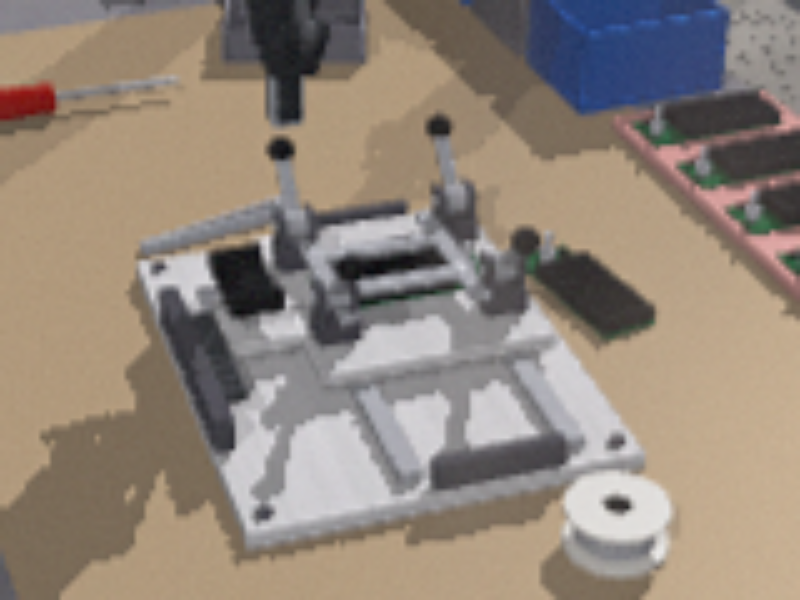

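View pics/w6z.png

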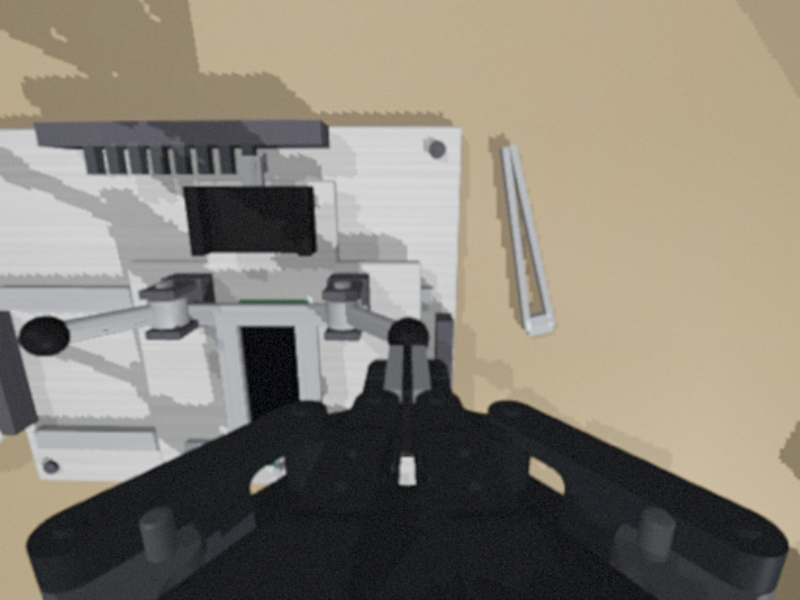

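Call:
drive_tool(
  steps=[
    [0.001, -0.004, 0.008, 0, 0, 0, 0],
    [0.002, 0, 0.005, 0, 0, 0, 0],
    [0.003, 0, 0.005, 0, 0, 0, 0],
    [0.002, 0, 0.005, 0, 0, 0, 0],
    [0.002, 0, 0.004, 0, 0, 0, 0],
    [0, 0, 0, 0, 0, 0, 0],
    [0, 0, 0, 0, 0, 0, 0],
  ],
)

```text
time: 8.35
position: [0.4977, 0.0585, 0.266]
orientation: [[0.057, 0.998, 0.002], [0.998, -0.057, 0.005], [0.005, 0.002, -1.0]]
contact_force: [-0.9, 2.5, 3.9]
gripper_width: 0.002
```

Call:
drive_tool(
  steps=[
    [0, 0, 0.003, 0, 0, 0, 0],
    [0, 0, 0, 0, 0, 0, 0],
    [0, 0, -0.015, 0, 0, 0, 0],
    [0, 0, -0.035, 0, 0, 0, 0],
    [0, 0, 0, 0, 0, 0, 0],
  ],
)

```text
time: 8.85
position: [0.4989, 0.0558, 0.3154]
orientation: [[0.059, 0.998, 0.008], [0.998, -0.059, 0.003], [0.004, 0.008, -1.0]]
contact_force: [0.7, 0.5, 0.8]
gripper_width: -0.001
```

Run:
```python
from h import *
im=save('side','s7'); cv2.imwrite('pics/s7z.png',cv2.resize(im[150:270,170:330,::-1],(800,600)))
```

```text
(no output)
```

View pics/s7z.png

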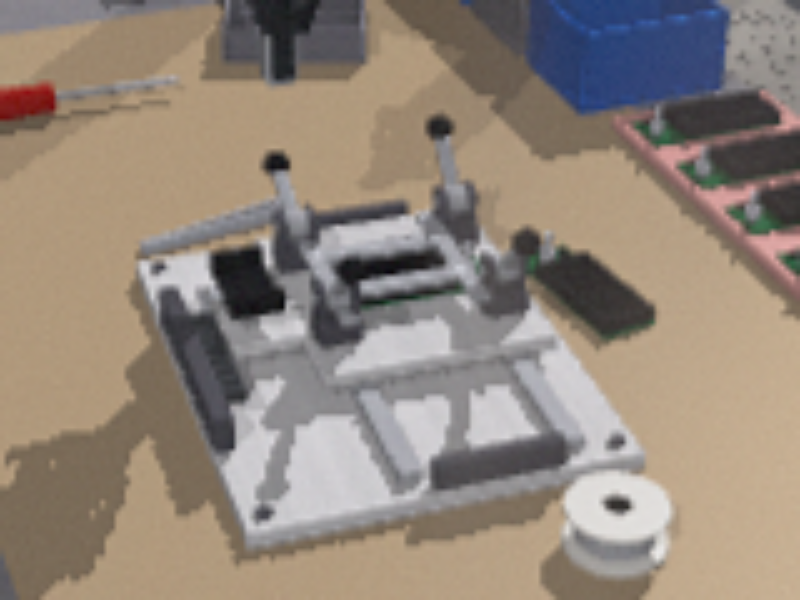

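```bash
cat >> h.py <<'E'
def knobs(n,th):
    m=np.array([.5461,-.0373]); jy=np.array([.0615,.998]); jx=np.array([.998,-.0615])
    sx,sy={1:(-1,1),2:(-1,-1),3:(1,1),4:(1,-1)}[n]
    h=m+jx*sx*.055+jy*sy*.045
    return np.array([[*(h+jy*sy*.05*np.cos(.87-t)),.06+.05*np.sin(.87-t)] for t in th])
E
python3 - <<'E'
from h import *
C=cal('side'); th=np.arange(0,.9,.1)
for n in (1,2,3,4):
    p=proj(C,knobs(n,th)); p=(p-[170,150])*5; print(n,p.round(0).tolist())
E
```

```text
1 [[281.0, 149.0], [279.0, 151.0], [278.0, 154.0], [277.0, 157.0], [276.0, 161.0], [275.0, 166.0], [275.0, 171.0], [275.0, 177.0], [274.0, 183.0]]
2 [[351.0, 267.0], [353.0, 275.0], [355.0, 284.0], [356.0, 292.0], [357.0, 301.0], [358.0, 309.0], [359.0, 317.0], [360.0, 325.0], [360.0, 333.0]]
3 [[439.0, 126.0], [437.0, 128.0], [436.0, 131.0], [434.0, 134.0], [433.0, 138.0], [432.0, 143.0], [431.0, 148.0], [430.0, 154.0], [430.0, 160.0]]
4 [[525.0, 238.0], [527.0, 246.0], [529.0, 254.0], [530.0, 262.0], [532.0, 271.0], [533.0, 279.0], [533.0, 287.0], [533.0, 294.0], [533.0, 302.0]]
```

Call:
drive_tool(
  steps=[
    [-0.034, 0.0215, 0, 0, 0, 0, 0],
    [-0.034, 0.0215, 0, 0, 0, 0, 0],
    [-0.034, 0.0215, 0, 0, 0, 0, 0],
    [-0.034, 0.0215, 0, 0, 0, 0, 0],
    [-0.034, 0.0215, 0, 0, 0, 0, 0],
    [0, 0, 0.025, 0, 0, 0, 0],
    [0, 0, 0, 0, 0, 0, 0],
    [0, 0, 0, 0, 0, 0, 0],
  ],
)

```text
time: 9.7
position: [0.5931, -0.1192, 0.2851]
orientation: [[0.059, 0.998, -0.004], [0.998, -0.059, 0.001], [0.001, -0.004, -1.0]]
contact_force: [0.3, 0.1, 0.7]
gripper_width: -0.002
```

Call:
drive_tool(
  steps=[
    [-0.002, 0.002, 0.004, 0, 0, 0, 0],
    [-0.002, 0, 0.005, 0, 0, 0, 0],
    [-0.003, 0, 0.005, 0, 0, 0, 0],
    [-0.002, 0, 0.005, 0, 0, 0, 0],
    [-0.002, 0, 0.005, 0, 0, 0, 0],
    [0, 0, 0, 0, 0, 0, 0],
    [0, 0, 0, 0, 0, 0, 0],
  ],
)

```text
time: 10.4
position: [0.5958, -0.1333, 0.2644]
orientation: [[0.06, 0.998, 0.003], [0.998, -0.06, -0.003], [-0.003, 0.004, -1.0]]
contact_force: [-0.8, -3.9, 5.8]
gripper_width: -0.005
```

Tip at 0.0914 → lever4 ≈ 0.40. Lift and move over lever 2 (next pair), looking on the way.

Call:
drive_tool(
  steps=[
    [0, 0, -0.015, 0, 0, 0, 0],
    [0, 0, -0.035, 0, 0, 0, 0],
    [0, 0, 0, 0, 0, 0, 0],
  ],
)

```text
time: 10.7
position: [0.5974, -0.1308, 0.3174]
orientation: [[0.058, 0.998, 0.008], [0.998, -0.058, 0.001], [0.001, 0.008, -1.0]]
contact_force: [0.7, -0.4, -0.6]
gripper_width: 0.001
```

Run:
```python
from h import *
im=save('side','s8'); cv2.imwrite('pics/s8z.png',cv2.resize(im[150:270,170:330,::-1],(800,600)))
```

```text
(no output)
```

View pics/s8z.png

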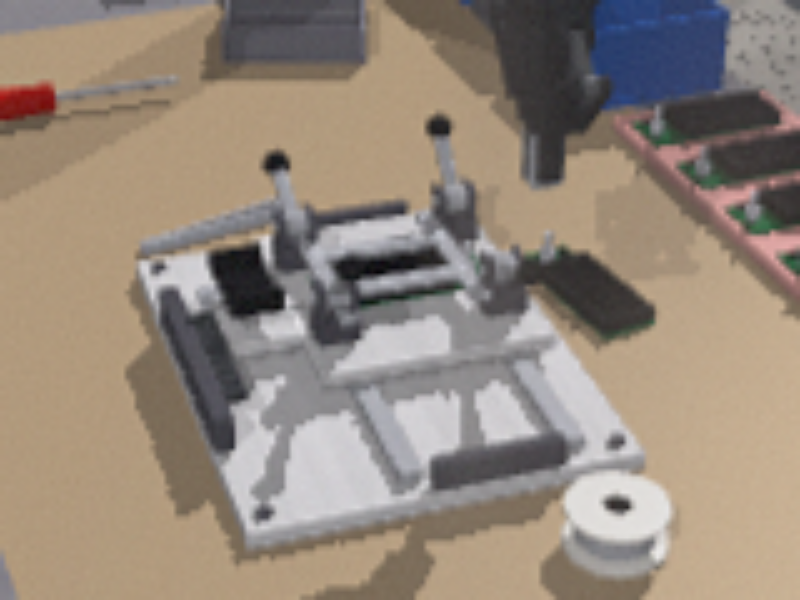

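Run:
```python
from h import *
im=save('top','t8'); cv2.imwrite('pics/t8z.png',cv2.resize(im[145:280,210:360,::-1],(750,594)))
a=cv2.imread('pics/s7.png'); b=cv2.imread('pics/s8.png')
f=lambda q:cv2.resize(q[190:225,220:290],None,fx=8,fy=8,interpolation=cv2.INTER_NEAREST)
cv2.imwrite('pics/cmp.png',np.vstack([f(a),f(b)]))
```

```text
(no output)
```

View pics/cmp.png

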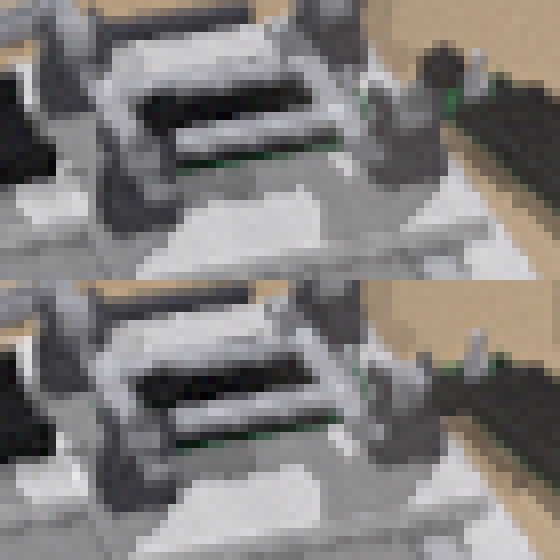

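View pics/t8z.png

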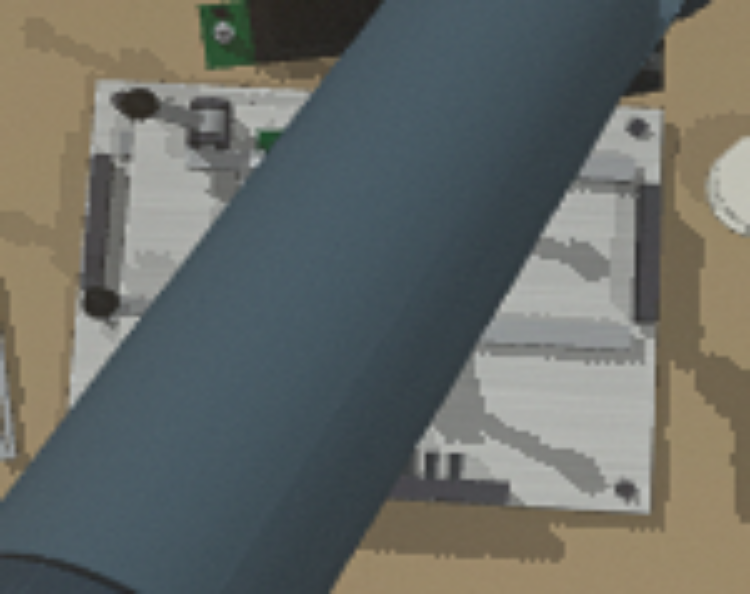

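Call:
drive_tool(
  steps=[
    [0.0035, -0.037, 0, 0, 0, 0, 0],
    [0.0035, -0.037, 0, 0, 0, 0, 0],
    [0.0035, -0.037, 0, 0, 0, 0, 0],
    [0, 0, 0.02, 0, 0, 0, 0],
    [0, 0, 0.01, 0, 0, 0, 0],
    [0, 0, 0, 0, 0, 0, 0],
    [0, 0, 0, 0, 0, 0, 0],
  ],
)

```text
time: 11.5
position: [0.4859, -0.114, 0.2825]
orientation: [[0.059, 0.998, -0.001], [0.998, -0.059, -0.001], [-0.001, -0.001, -1.0]]
contact_force: [0.3, -1.7, 0.3]
gripper_width: -0.001
```

Run:
```python
from h import *
im=save('wrist','w9'); cv2.imwrite('pics/w9z.png',cv2.resize(im[:,:,::-1],(800,600)))
```

```text
(no output)
```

View pics/w9z.png

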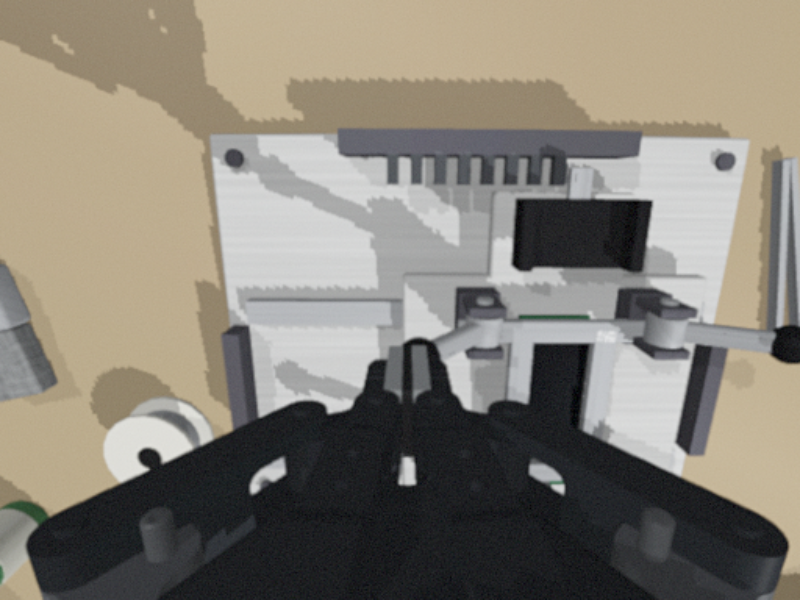

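Call:
drive_tool(
  steps=[
    [0, 0, 0.004, 0, 0, 0, 0],
    [-0.002, 0, 0.005, 0, 0, 0, 0],
    [-0.003, 0, 0.005, 0, 0, 0, 0],
    [-0.003, 0, 0.004, 0, 0, 0, 0],
    [-0.002, 0, 0.003, 0, 0, 0, 0],
    [0, 0, 0, 0, 0, 0, 0],
    [0, 0, 0, 0, 0, 0, 0],
  ],
)

```text
time: 12.25
position: [0.4853, -0.1286, 0.2633]
orientation: [[0.063, 0.998, 0.004], [0.998, -0.063, -0.007], [-0.007, 0.004, -1.0]]
contact_force: [-2.0, -7.3, 5.7]
gripper_width: 0.003
```

Call:
drive_tool(
  steps=[
    [0, 0, -0.015, 0, 0, 0, 0],
    [0, 0, -0.035, 0, 0, 0, 0],
    [0.034, 0.0215, 0, 0, 0, 0, 0],
    [0.034, 0.0215, 0, 0, 0, 0, 0],
    [0.034, 0.0215, 0, 0, 0, 0, 0],
    [0.034, 0.0215, 0, 0, 0, 0, 0],
    [0.034, 0.0215, 0, 0, 0, 0, 0],
    [0, 0, 0.015, 0, 0, 0, 0],
    [0, 0, 0, 0, 0, 0, 0],
    [0, 0, 0, 0, 0, 0, 0],
  ],
)

```text
time: 13.25
position: [0.6014, 0.0378, 0.2961]
orientation: [[0.061, 0.998, -0.002], [0.998, -0.061, -0.002], [-0.002, -0.002, -1.0]]
contact_force: [0.3, -0.1, 0.1]
gripper_width: -0.003
```

Call:
drive_tool(
  steps=[
    [0.002, 0.004, 0.008, 0, 0, 0, 0],
    [0, 0, 0.007, 0, 0, 0, 0],
    [0.003, 0, 0.005, 0, 0, 0, 0],
    [0.003, 0, 0.005, 0, 0, 0, 0],
    [0.003, 0, 0.005, 0, 0, 0, 0],
    [0.001, 0, 0.005, 0, 0, 0, 0],
    [0, 0, 0, 0, 0, 0, 0],
    [0, 0, 0, 0, 0, 0, 0],
  ],
)

```text
time: 14.05
position: [0.6071, 0.0522, 0.2622]
orientation: [[0.058, 0.998, 0.001], [0.998, -0.058, 0.002], [0.002, 0.001, -1.0]]
contact_force: [0.5, 2.6, 3.7]
gripper_width: 0.001
```

Call:
drive_tool(
  steps=[
    [0, 0, -0.015, 0, 0, 0, 0],
    [0, 0, -0.04, 0, 0, 0, 0],
    [0.01, 0.03, -0.04, 0, 0, 0, 0],
    [0, 0, 0, 0, 0, 0, 0],
    [0, 0, 0, 0, 0, 0, 0],
  ],
)

```text
time: 14.55
position: [0.6374, 0.0579, 0.3579]
orientation: [[0.06, 0.998, 0.003], [0.998, -0.06, -0.001], [-0.001, 0.003, -1.0]]
contact_force: [-0.8, -1.0, -0.9]
gripper_width: 0.0
```

Run:
```python
from h import *
s=r.state();im=save('side','s10'); cv2.imwrite('pics/s10z.png',cv2.resize(im[150:270,170:330,::-1],(800,600)))
im=save('wrist','w10'); cv2.imwrite('pics/w10z.png',cv2.resize(im[:,:,::-1],(800,600)))
C=cal('wrist',s)
for n in (1,2,3,4): print(n,(proj(C,knobs(n,[.2,.4,.6]))*1.5625).round(0).tolist())
```

```text
1 [[376.0, 35.0], [387.0, 40.0], [394.0, 46.0]]
2 [[52.0, 39.0], [55.0, 45.0], [62.0, 50.0]]
3 [[379.0, 250.0], [389.0, 247.0], [395.0, 245.0]]
4 [[91.0, 250.0], [92.0, 248.0], [97.0, 246.0]]
```

View pics/s10z.png

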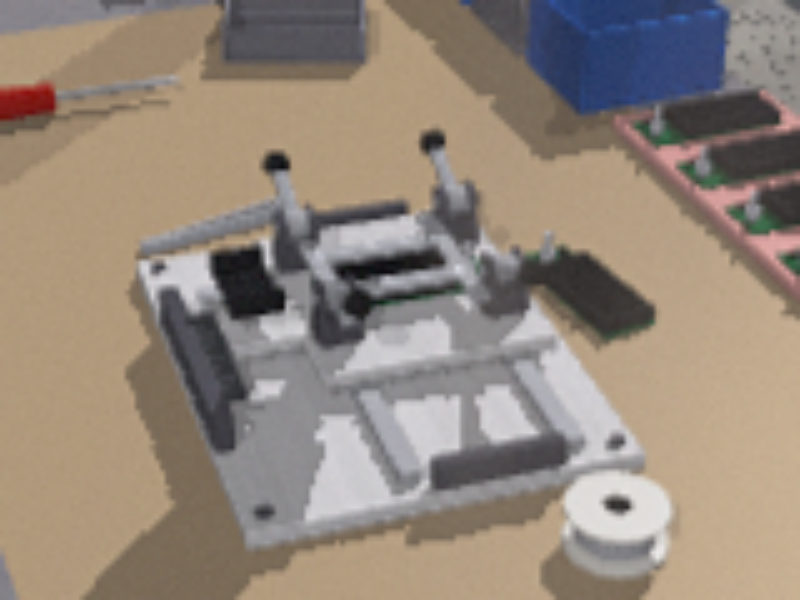

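View pics/w10z.png

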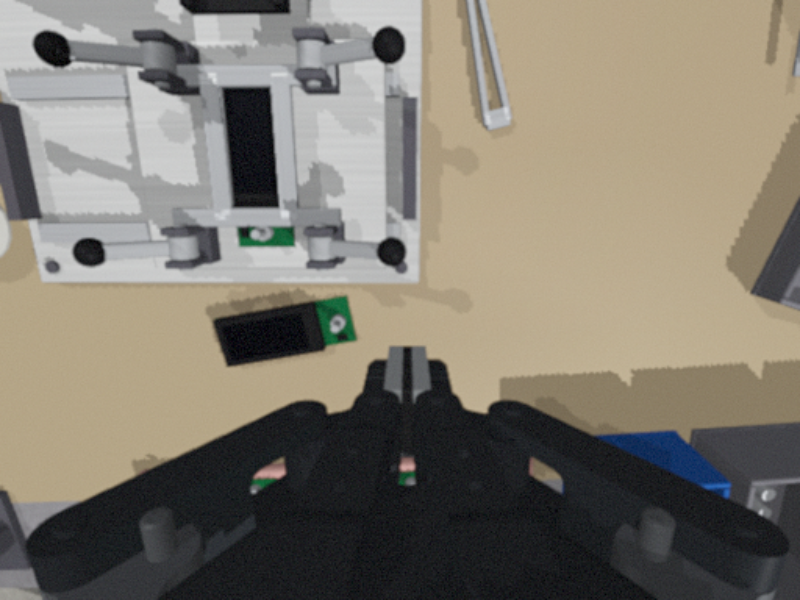

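Call:
drive_tool(
  steps=[
    [-0.007, -0.031, 0.02, 0, 0, 0, 0],
    [0, 0, 0.04, 0, 0, 0, 0],
    [0, 0, 0.02, 0, 0, 0, 0],
    [0, 0, 0.008, 0, 0, 0, 0],
    [0.001, 0, 0.007, 0, 0, 0, 0],
    [0.001, 0, 0.007, 0, 0, 0, 0],
    [0, 0, 0.007, 0, 0, 0, 0],
    [0, 0, 0.007, 0, 0, 0, 0],
    [0, 0, 0, 0, 0, 0, 0],
  ],
)

```text
time: 15.55
position: [0.6066, 0.0576, 0.2419]
orientation: [[0.058, 0.998, 0.001], [0.998, -0.058, 0.004], [0.004, 0.001, -1.0]]
contact_force: [-2.6, 2.7, 5.4]
gripper_width: -0.002
```

Call:
drive_tool(
  steps=[
    [0, 0, 0.002, 0, 0, 0, 0],
    [0, 0, 0.001, 0, 0, 0, 0],
    [0, 0, 0, 0, 0, 0, 0],
  ],
)

```text
time: 15.85
position: [0.6069, 0.0574, 0.2412]
orientation: [[0.058, 0.998, 0.001], [0.998, -0.058, 0.006], [0.006, 0.001, -1.0]]
contact_force: [-6.4, 3.9, 18.3]
gripper_width: 0.001
```

Call:
drive_tool(
  steps=[
    [0, 0, -0.02, 0, 0, 0, 0],
    [0, 0, -0.04, 0, 0, 0, 0],
    [-0.038, -0.022, 0, 0, 0, 0, 0],
    [-0.038, -0.022, 0, 0, 0, 0, 0],
    [-0.038, -0.022, 0, 0, 0, 0, 0],
    [-0.038, -0.022, 0, 0, 0, 0, 0],
    [-0.038, -0.022, 0, 0, 0, 0, 0],
    [0, 0, 0.01, 0, 0, 0, 0],
    [0, 0, 0, 0, 0, 0, 0],
    [0, 0, 0, 0, 0, 0, 0],
  ],
)

```text
time: 16.85
position: [0.4853, -0.1267, 0.2873]
orientation: [[0.058, 0.998, 0.001], [0.998, -0.058, 0.0], [0.0, 0.001, -1.0]]
contact_force: [0.4, 0.8, -0.3]
gripper_width: 0.0
```

Down to command ≈0.237 (0.050).

Call:
drive_tool(
  steps=[
    [-0.001, 0, 0.012, 0, 0, 0, 0],
    [0, 0, 0.008, 0, 0, 0, 0],
    [-0.001, 0, 0.008, 0, 0, 0, 0],
    [-0.001, 0, 0.008, 0, 0, 0, 0],
    [0, 0, 0.007, 0, 0, 0, 0],
    [0, 0, 0.005, 0, 0, 0, 0],
    [0, 0, 0.001, 0, 0, 0, 0],
    [0, 0, 0, 0, 0, 0, 0],
  ],
)

```text
time: 17.65
position: [0.4849, -0.1333, 0.2403]
orientation: [[0.061, 0.998, 0.001], [0.998, -0.061, -0.002], [-0.002, 0.001, -1.0]]
contact_force: [-6.8, -2.0, 23.3]
gripper_width: 0.0
```

Call:
drive_tool(
  steps=[
    [0, 0, -0.02, 0, 0, 0, 0],
    [0, 0, -0.03, 0, 0, 0, 0],
    [0.001, 0.037, 0, 0, 0, 0, 0],
    [0.002, 0.037, 0, 0, 0, 0, 0],
    [0.002, 0.036, 0, 0, 0, 0, 0],
    [0, 0, 0, 0, 0, 0, 0],
    [0, 0, 0, 0, 0, 0, 0],
  ],
)

```text
time: 18.35
position: [0.5946, -0.1312, 0.2865]
orientation: [[0.058, 0.998, -0.002], [0.998, -0.058, -0.0], [-0.001, -0.002, -1.0]]
contact_force: [-0.2, -0.1, 0.6]
gripper_width: 0.002
```

Run:
```python
from h import *
im=save('side','s11'); cv2.imwrite('pics/s11z.png',cv2.resize(im[150:270,170:330,::-1],(800,600)))
```

```text
(no output)
```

View pics/s11z.png

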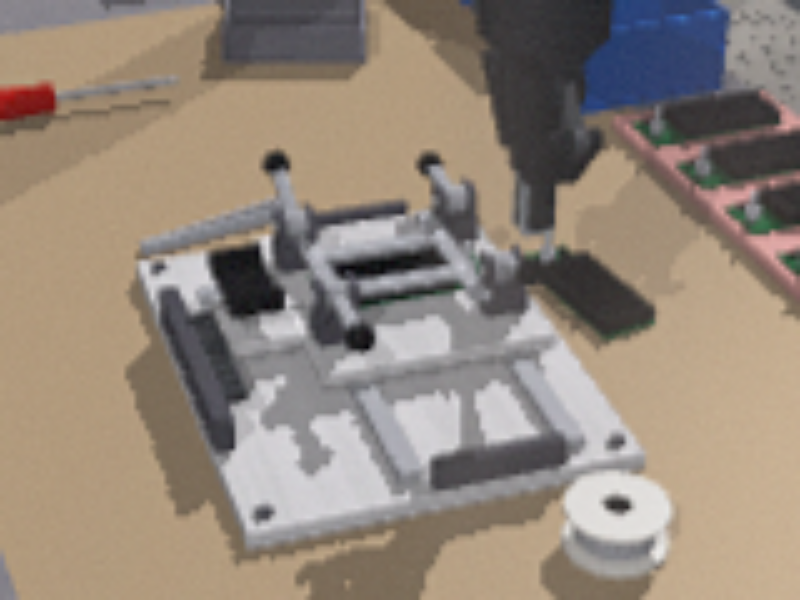

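Call:
drive_tool(
  steps=[
    [-0.003, 0, 0.012, 0, 0, 0, 0],
    [-0.001, 0, 0.008, 0, 0, 0, 0],
    [-0.001, 0, 0.008, 0, 0, 0, 0],
    [-0.001, 0, 0.008, 0, 0, 0, 0],
    [0, 0, 0.007, 0, 0, 0, 0],
    [0, 0, 0.005, 0, 0, 0, 0],
    [0, 0, 0, 0, 0, 0, 0],
  ],
)

```text
time: 19.1
position: [0.592, -0.1431, 0.2402]
orientation: [[0.064, 0.998, -0.001], [0.998, -0.064, -0.007], [-0.007, -0.0, -1.0]]
contact_force: [-1.5, -7.0, 3.4]
gripper_width: 0.004
```

Call:
drive_tool(
  steps=[
    [0, 0, -0.02, 0, 0, 0, 0],
    [0, 0, -0.02, 0, 0, 0, 0],
    [0, 0, 0, 0, 0, 0, 0],
    [0, 0, 0, 0, 0, 0, 0],
  ],
)

```text
time: 19.5
position: [0.5935, -0.1378, 0.2795]
orientation: [[0.06, 0.998, -0.0], [0.998, -0.06, 0.001], [0.001, -0.0, -1.0]]
contact_force: [-0.6, 0.6, -0.5]
gripper_width: 0.002
```

Run:
```python
from h import *
im=save('side','s12'); cv2.imwrite('pics/s12z.png',cv2.resize(im[190:225,220:290,::-1],None,fx=8,fy=8))
```

```text
(no output)
```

View pics/s12z.png

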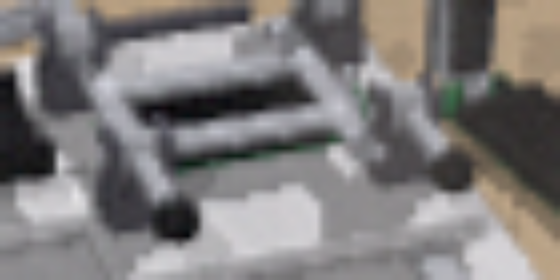

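Call:
drive_tool(
  steps=[
    [0.004, 0.001, 0.012, 0, 0, 0, 0],
    [0, 0, 0.01, 0, 0, 0, 0],
    [0, 0, 0.01, 0, 0, 0, 0],
    [0, 0, 0.006, 0, 0, 0, 0],
    [0, 0, 0.003, 0, 0, 0, 0],
    [0, 0, 0, 0, 0, 0, 0],
  ],
)

```text
time: 20.15
position: [0.5946, -0.1353, 0.2411]
orientation: [[0.061, 0.998, -0.003], [0.998, -0.061, 0.002], [0.002, -0.003, -1.0]]
contact_force: [-7.4, 2.0, 18.3]
gripper_width: 0.001
```

Call:
drive_tool(
  steps=[
    [0, 0, -0.02, 0, 0, 0, 0],
    [0, 0, -0.04, 0, 0, 0, 0],
    [0.037, -0.022, 0, 0, 0, 0, 0],
    [0.037, -0.022, 0, 0, 0, 0, 0],
    [0.037, -0.022, 0, 0, 0, 0, 0],
    [0.037, -0.022, 0, 0, 0, 0, 0],
    [0.037, -0.021, 0, 0, 0, 0, 0],
    [0, 0, 0.01, 0, 0, 0, 0],
    [0, 0, 0, 0, 0, 0, 0],
    [0, 0, 0, 0, 0, 0, 0],
  ],
)

```text
time: 21.15
position: [0.4975, 0.0559, 0.2887]
orientation: [[0.061, 0.998, -0.0], [0.998, -0.061, -0.001], [-0.001, -0.0, -1.0]]
contact_force: [-0.1, -0.2, -0.9]
gripper_width: -0.001
```

Call:
drive_tool(
  steps=[
    [0.001, 0, 0.014, 0, 0, 0, 0],
    [0, 0, 0.008, 0, 0, 0, 0],
    [0.001, 0, 0.008, 0, 0, 0, 0],
    [0.001, 0, 0.008, 0, 0, 0, 0],
    [0, 0, 0.007, 0, 0, 0, 0],
    [0, 0, 0.005, 0, 0, 0, 0],
    [0, 0, 0.001, 0, 0, 0, 0],
    [0, 0, 0, 0, 0, 0, 0],
  ],
)

```text
time: 21.95
position: [0.4992, 0.0613, 0.2406]
orientation: [[0.06, 0.998, -0.001], [0.998, -0.06, 0.006], [0.006, -0.002, -1.0]]
contact_force: [-7.3, 4.1, 25.7]
gripper_width: -0.001
```

Stop reached. Lift clear, back toward −x, and look.

Call:
drive_tool(
  steps=[
    [0, 0, -0.02, 0, 0, 0, 0],
    [0, 0, -0.04, 0, 0, 0, 0],
    [0, 0, -0.05, 0, 0, 0, 0],
    [0.04, 0, -0.02, 0, 0, 0, 0],
    [0.04, -0.02, 0, 0, 0, 0, 0],
    [0.04, -0.02, 0, 0, 0, 0, 0],
    [0, 0, 0, 0, 0, 0, 0],
    [0, 0, 0, 0, 0, 0, 0],
  ],
)

```text
time: 22.75
position: [0.4641, 0.1833, 0.3672]
orientation: [[0.056, 0.998, -0.001], [0.998, -0.056, -0.001], [-0.001, -0.001, -1.0]]
contact_force: [0.9, -0.5, -0.7]
gripper_width: 0.001
```

Run:
```python
from h import *
C=cal('side')
for n in (1,2,3,4): print(n,((proj(C,knobs(n,[.8,.87]))-[170,150])*5).round(0).tolist())
im=save('side','s13'); cv2.imwrite('pics/s13z.png',cv2.resize(im[150:270,170:330,::-1],(800,600)))
im=save('top','t13'); cv2.imwrite('pics/t13z.png',cv2.resize(im[145:280,210:360,::-1],(750,594)))
```

```text
1 [[274.0, 183.0], [275.0, 187.0]]
2 [[360.0, 333.0], [360.0, 338.0]]
3 [[430.0, 160.0], [429.0, 164.0]]
4 [[533.0, 302.0], [533.0, 307.0]]
```

View pics/s13z.png

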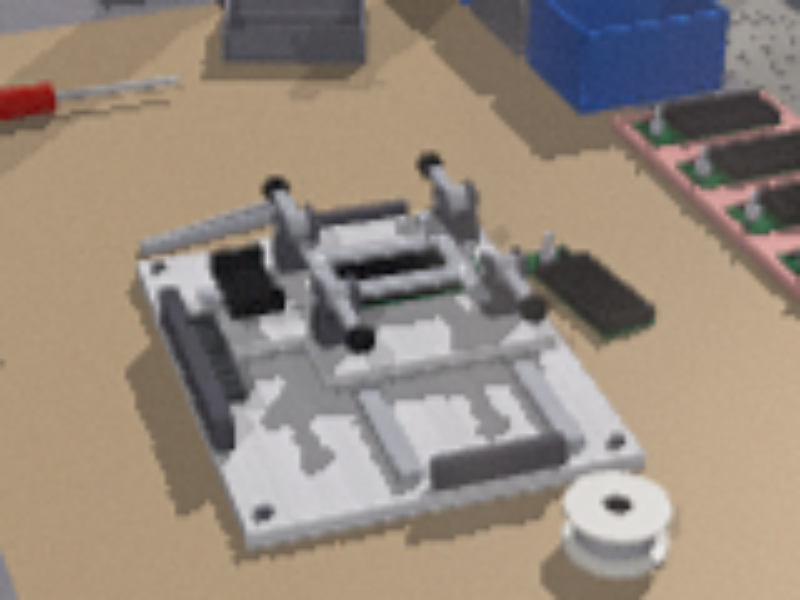

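View pics/t13z.png

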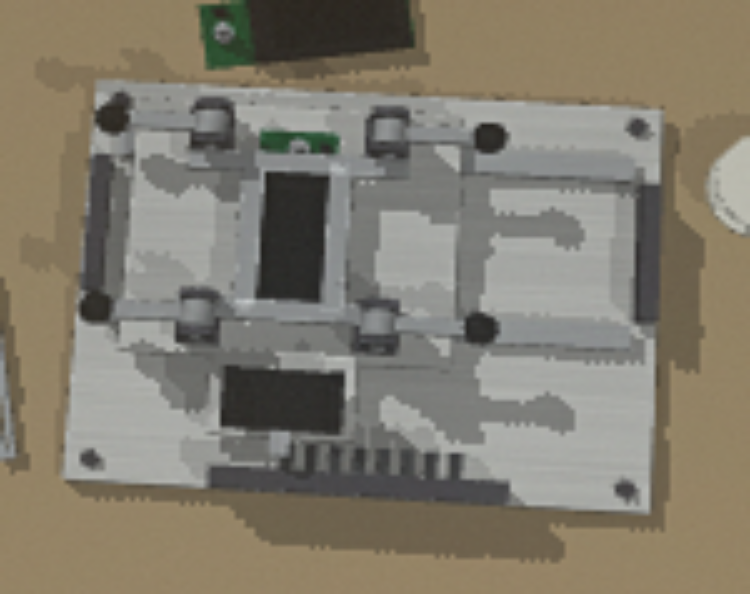

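Run:
```python
from h import *
T=cal('top')
def pad(f,x0,x1,y0,y1,z):
    g=cv2.imread(f'pics/{f}.png').max(2).astype(float)[y0:y1,x0:x1]
    w=np.clip(110-g,0,70); w[w<25]=0; w=np.minimum(w,70)
    yy,xx=np.mgrid[y0:y1,x0:x1]; c=[(w*xx).sum()/w.sum(),(w*yy).sum()/w.sum()]
    return c,plane(T,[c],z)[0]
jy=np.array([.0615,.998,0])
a=pad('top0',284,316,228,248,.05);b=pad('t13',250,283,226,246,.05); print(a,b,(b[1]-a[1])@jy)
# module black window
a=pad('top0',293,309,181,217,.06);
for f in('t5','t13'):
  b=pad(f,260,276,179,215,.06); print(a,b,(b[1]-a[1])@jy)
```

```text
([np.float64(299.20070482336956), np.float64(237.75959578804347)], array([ 0.44006955, -0.11304343,  0.05      ])) ([np.float64(266.01899876508025), np.float64(235.48793578417403)], array([ 0.4455497 , -0.03114477,  0.05      ])) 0.08207189333652205
([np.float64(300.90657048157533), np.float64(200.10910508871126)], array([ 0.53264654, -0.11807903,  0.06      ])) ([np.float64(267.58111806098515), np.float64(198.01927286942924)], array([ 0.53795002, -0.03524812,  0.06      ])) 0.08299141145356868
([np.float64(300.90657048157533), np.float64(200.10910508871126)], array([ 0.53264654, -0.11807903,  0.06      ])) ([np.float64(268.1503456689711), np.float64(198.07474583163886)], array([ 0.53780921, -0.03666619,  0.06      ])) 0.08156751904225418
```

Run:
```python
from h import *
print(r.close_job(), r.state()['time'])
```

```text
the job is handed in; nothing more can be done
the job is handed in; nothing more can be done
```

I slid the shuttle to its left end, where the tab locked it. I then clamped the levers in two crisscross passes (1 and 4, then 2 and 3 to half way; then 3 and 2, then 4 and 1 fully down). The job was handed in at about 23 s of the 64 s, with the gripper clear of everything.

- **Levers:** In the last side picture, knobs 1, 2 and 4 sit where full down (0.87 rad) should put them, and knob 3 falls between 0.80 and 0.87. Each lever was also felt to reach its stop, at 18 to 26 N. At half way, camera or tip height put each lever at about 0.40 to 0.44 rad.
- **Lever 4:** On its full press the finger drifted outward and began to slip off the knob. I lifted and pressed it again centred, and it reached its stop.
- **Shuttle:** The top camera puts it at about 0.082 m, against the 0.079 m limit. It settled back about 1.5 mm in its notch during the clamping, so the margin is only 2 to 3 mm.
- **Lock tab:** It looks up in the pictures, but I did not measure its height.
- **Bystanders:** The spare module, solder reel and tweezers look unmoved in the last pictures. I made no separate check of the others, but the arm did not work near them.

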